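# Show the craft group what to trace

## Robot

A 6-joint arm with a two-finger parallel gripper is mounted at the origin on the work surface. World frame = base frame: x ahead of the robot, y to its left, z up, the work surface at z = 0. Lengths are in mm, angles in rad, forces in N, time in s.
With the tool pointing down it reaches from about 325 to 850 mm from the base axis. Payload 15.5 kg.
Tool frame: the origin (TCP) lies on the centre line of the jaws, within the pads' length; the fingertips stand 25 mm ahead of it and the grasp point (between the pads) lies 6 mm ahead of it; z points along the fingers, y is the direction in which the jaws open and shut (so a half turn about z gives the same grasp; the last joint's range is limited). The gripper opens to 91 mm and grips with 3 to 60 N. Pads are 32 mm wide; open, the fingers measure 118 mm over their backs; the gripper's body (76 mm by 178 mm) begins 60 mm behind the grasp point.
Start: joints at [-1.369, 0.494, 1.345, -0, 1.302, -0.096], TCP at [183.387, -597.491, 238.915] pointing down, gripper open.
Joint ranges: [-2.91, 2.91], [-0.82, 2.16], [0.22, 2.67], [-1.22, 4.37], [0.12, 2.79], [-3.08, 3.08]. Speed limits (rad/s): [1.89, 1.89, 2.57, 3.01, 3.01, 3.01].

## Interface

Orientations are given as a 3x3 rotation matrix whose columns are the frame's x, y, z axes.
In Python, from plant import manip gives the robot as it stands.
- The arm moves only by the tool play_rows, never from a script. Its argument "deltas" is a list of rows, each a list of 7 numbers: the closure, from -1 (fully open) to 1 (shut), then the shift along the tool's x, y, z each as a share of 0.4 m, from -1 to 1, then the turn, a rotation vector about the tool's x, y, z each as a share of pi/4 rad, from -1 to 1. A call has 1 to 5 rows; each row shifts and turns the commanded pose from where the row before left it, along the tool's axes as they then stand; what a row does not reach is not made up. A row lasts 1/8 s, in which the tool goes at most 62.5 mm and 10.7 degrees, less where a joint would pass 70% of its speed; a pose out of reach is approached as far as the arm can. A call with a number of a shift or a turn outside -1 to 1 is refused whole. A call with a gripper value outside its range is refused whole. The fingers move at their own pace and stop on an object; the grip force is fixed at half the most. Time passes only in rows, so rows that do not move let the fingers close. It gives the time, the measured TCP pose, the force and the opening at its end, in the units of the state.
- manip.get_obs(): the state, without advancing time (a new reading comes with each control period).
- manip.read_camera(name): name is "scene" or "top" or "wrist"; returns (picture, depth): 384x512x3 uint8, red, green, blue; 384x512 float32, mm along the optical axis (not along the pixel's ray), 0 where there is no reading.
- manip.get_calibration(name): a dict with "fovy" (degrees; the focal length in pixels is half the picture's height over the tangent of half this angle, whatever the lens; pixels are square), "cx", "cy" (the principal point, pixels), "T" (4x4, takes a point from camera to world coordinates); the wrist camera has in their place "T_tool_cam" (4x4, takes a point from camera to tool coordinates, whose origin is the TCP and whose axes are the flange's). Camera axes: x right, y up, looking along -z (the intrinsics and any distortion apply to the point x, -y, -z); pixel columns grow to the right and rows downward; lengths in mm; the calibration is good to about 2 mm. A picture is of the moment at which its call begins: read the wrist's pose just before it. get_calibration takes no time and is no camera call.
- manip.sign_off(): hands the job in, once; it reports no verdict.
Trained networks look in the newest picture that a camera, given by its name, has taken for a name from the list of things; names that differ only in an ending like _2 or _b are one class to them, and where a whole thing is asked for, a point or a joint stands for the part that bears it (a point fixed in the world has none). Each returns a list of dicts, best first, with "p" (0 to 1); they miss things now and then, are a little off and sometimes report something else, mostly with a low value. They report only what shows in the picture. A call takes as long as a camera call. They do not tell look-alikes from the thing itself.
- manip.spot_in(name, camera): "xy" ([column, row] in pixels, amid what is visible of it).
- manip.outline_of(name, camera): "pixels" (384x512 bool, what is visible of it) and "xy" ([column, row] in pixels, amid what is visible of it).
- manip.place_of(name, camera): "xy" ([column, row] in pixels: a listed point, or the origin of a listed thing).
The state is a dict: "clock": time; "qpos": joint angles; "qd": joint speeds; "tau": joint torques, N m; "tcp_pos": TCP position; "tool_rot": TCP orientation; "force": force on the tool from outside, world axes, zero at the start; "moment": the same for the moment, N m; "opening": finger opening in mm.
Only numpy, scipy, OpenCV 4.12 (cv2) and the standard library are available. Lean on these libraries where they do the work, as an engineer would, in place of code of your own. Each camera call takes 0.05 s, during which the arm holds its last target.

## Task

Call the craft table to attention by pressing the plunger of the desk bell down with your fingertips, then show which wooden templates to trace, in order: point at the holly leaf by holding your fingertips a finger's breadth or two above its knob, without touching it, for two seconds, then point at the three-berry cluster in the same way, and finish still pointing there. Of the things on the table touch only the bell, and do not point at the star or the round template: stay a hand's breadth above those two when you cross them.

Things in the scene. Friction and masses are not known exactly. Their poses are not given: they have to be found in the camera images.
- bell_top (a point): Desk bell: a steel dome 80 mm across and 50 mm high on a black foot, fixed to the table, with a small dark plunger (18 mm across) on top. This point is the centre of the plunger's top, 66 mm above the table when up, and it moves down with the plunger; z up.
- bell_plunger (a joint): How far the bell's plunger is pressed down, in m: 0 is up, 0.005 is fully down. A spring pushes it back up; it takes about 1.5 N to start it and about 4.5 N to hold it fully down. The bell sounds from 0.003.
- leaf_knob (a point): Plywood template in the shape of a holly leaf, 120 mm long and 56 mm wide, with eight points, hollow edges between them and a thin dark line along the middle. The board lies flat on the table, 6 mm thick; in its middle stands a turned wooden knob, 20 mm across and 20 mm high. This point is the centre of the knob's top, 26 mm above the table when it lies flat; z up.
- berries_knob (a point): Plywood template in the shape of three round berries joined together (three round lobes, about 100 mm across at most). The board lies flat on the table, 6 mm thick; in its middle stands a turned wooden knob, 20 mm across and 20 mm high. This point is the centre of the knob's top, 26 mm above the table when it lies flat; z up.
- star_knob (a point): Plywood template in the shape of a five-pointed star, 100 mm across. Not to be pointed at. The board lies flat on the table, 6 mm thick; in its middle stands a turned wooden knob, 20 mm across and 20 mm high. This point is the centre of the knob's top, 26 mm above the table when it lies flat; z up.
- round_knob (a point): Plywood template in the shape of a plain disc, 86 mm across. Not to be pointed at. The board lies flat on the table, 6 mm thick; in its middle stands a turned wooden knob, 20 mm across and 20 mm high. This point is the centre of the knob's top, 26 mm above the table when it lies flat; z up.
- crayon_box: Small white card crayon box with a red band, 55 x 85 x 22 mm, lying flat. Origin at the centre of its underside. Leave alone.
- flask: White drinking flask with a green cap and a blue band, 64 mm across and 190 mm high, standing to the robot's left of the work. Origin at the centre of its underside. Leave alone.
Things that resemble listed ones, but are neither listed nor needed, are in the scene too. What is shaped like the part that bears berries_knob but grey or pink is not meant.

How it is judged:
By the outcome, as a careful person would: the job done as asked, in the order asked, and still so for the second after the job is handed in, with the robot touching nothing.
It also fails if it takes over 50 s, if anything falls off the work surface, if the arm or the gripper's body presses on something with over 40 N, if the wrist force passes 120 N, or if a joint passes its speed limit or range.

## Working session

There is one attempt and no reset: what is moved stays moved. The work goes in short steps, Python scripts to look and compute and a tool call to move; the robot and the scene stay as the last step left them, time stands still between calls to the robot, and variables do not carry over. Pictures are saved under pics/ and viewed, and the job is handed in when it is done.

Besides the shell and the picture viewer there is one more tool, called as name([rows], argument=value, ...), one row to a line, values as JSON. play_rows: Moves the arm, as the interface text tells. Its arguments: {"type":"object","properties":{"deltas":{"type":"array","items":{"type":"array","items":{"type":"number"}}}},"required":["deltas"]}

```bash
mkdir -p pics; ls; cat > h.py <<'E'
import numpy as np,cv2
from plant import manip
def cal(n):
    c=manip.get_calibration(n);f=192/np.tan(np.radians(c["fovy"]/2));return c,f
def T_of(n,obs=None):
    c,f=cal(n)
    if "T" in c: return np.array(c["T"]),c,f
    o=obs;T=np.eye(4);T[:3,:3]=np.array(o["tool_rot"]);T[:3,3]=o["tcp_pos"]
    return T@np.array(c["T_tool_cam"]),c,f
def w_z(n,uv,z,obs=None):
    T,c,f=T_of(n,obs)
    d=T[:3,:3]@np.array([(uv[0]-c["cx"])/f,-(uv[1]-c["cy"])/f,-1]);o=T[:3,3]
    return o+d*(z-o[2])/d[2]
E
python3 - <<'E'
from h import *
for n in ["scene","top","wrist"]:
    p,d=manip.read_camera(n);cv2.imwrite(f"pics/{n}0.png",p[:,:,::-1]);np.save(f"{n}0.npy",d);print(n,{k:(v if k[0]!='T' else np.round(v,2).tolist()) for k,v in manip.get_calibration(n).items()})
    for t,z in [("bell_top",66),("leaf_knob",26),("berries_knob",26),("star_knob",26),("round_knob",26)]:
        o=manip.get_obs()
        r=manip.place_of(t,n)
        print(t,[(np.round(x["xy"]).tolist(),round(x["p"],2),np.round(w_z(n,x["xy"],z,o)).tolist()) for x in r[:5]])
o=manip.get_obs();print(o)
E
```

```text
pics
scene {'fovy': 53.854527723382176, 'cx': 249.3757947159509, 'cy': 192.26395104611908, 'T': [[-0.2, -0.77, 0.61, 1278.78], [0.98, -0.17, 0.12, 168.33], [0.01, 0.62, 0.78, 1034.0], [0.0, 0.0, 0.0, 1.0]]}
bell_top []
leaf_knob [([228.0, 219.0], 0.56, [614.0, -25.0, 26.0])]
berries_knob [([128.0, 192.0], 0.83, [580.0, -383.0, 26.0]), ([135.0, 161.0], 0.82, [440.0, -414.0, 26.0]), ([222.0, 165.0], 0.72, [392.0, -102.0, 26.0]), ([172.0, 176.0], 0.62, [482.0, -261.0, 26.0])]
star_knob [([302.0, 235.0], 0.64, [627.0, 214.0, 26.0]), ([168.0, 213.0], 0.28, [633.0, -223.0, 26.0])]
round_knob [([314.0, 194.0], 0.85, [456.0, 236.0, 26.0])]
top {'fovy': 49.45301405673313, 'cx': 259.48153023328, 'cy': 190.7701774548293, 'T': [[0.01, 1.0, -0.08, 382.66], [-1.0, 0.01, 0.0, 29.66], [0.0, 0.08, 1.0, 1496.65], [0.0, 0.0, 0.0, 1.0]]}
bell_top []
leaf_knob [([274.0, 159.0], 0.84, [620.0, -26.0, 26.0])]
berries_knob [([376.0, 170.0], 0.95, [587.0, -386.0, 26.0]), ([298.0, 224.0], 0.88, [393.0, -112.0, 26.0]), ([339.0, 200.0], 0.81, [477.0, -255.0, 26.0]), ([384.0, 210.0], 0.76, [445.0, -413.0, 26.0])]
[... 452 characters left out ...]
34550991e+00,  2.56016758e-05,
        1.30246847e+00, -9.55038290e-02]), 'qd': array([ 0.00096795,  0.00067026,  0.00044935, -0.00041689,  0.00057183,
        0.00112067]), 'tau': array([-5.33378043e-03, -8.78705478e+01, -3.82247686e+01,  7.05844117e-02,
        4.40792623e-02, -6.18328590e-05]), 'tcp_pos': array([ 183.38063477, -597.49957461,  238.92549447]), 'tool_rot': array([[ 9.55993917e-01,  2.93386486e-01,  3.15343123e-05],
       [ 2.93386487e-01, -9.55993916e-01, -3.08913878e-05],
       [ 2.10834950e-05,  3.87837200e-05, -9.99999999e-01]]), 'force': array([-0.88644846,  0.21505203, -0.90957742]), 'moment': array([-0.05095246,  0.00865596,  0.02358683]), 'opening': 91.250218806645}
```

```bash
python3 - <<'E'
import cv2
a=cv2.imread("pics/top0.png");c=a[110:270,150:430];cv2.imwrite("pics/topc.png",cv2.resize(c,None,fx=2.8,fy=2.8,interpolation=cv2.INTER_CUBIC))
a=cv2.imread("pics/scene0.png");cv2.imwrite("pics/scenec.png",cv2.resize(a[100:300,80:380],None,fx=2.6,fy=2.6,interpolation=cv2.INTER_CUBIC))
E
```

```text
(no output)
```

View pics/topc.png

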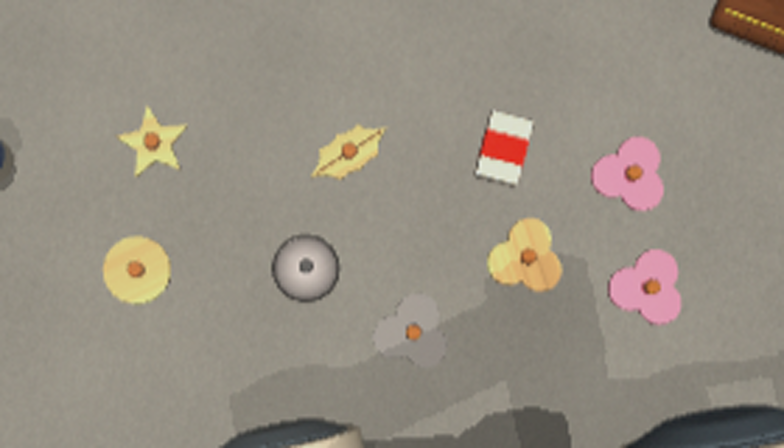

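View pics/scenec.png

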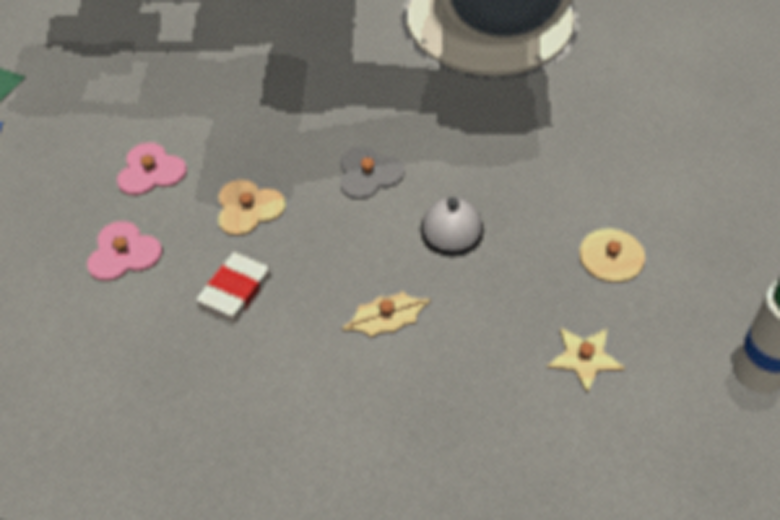

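View pics/top0.png

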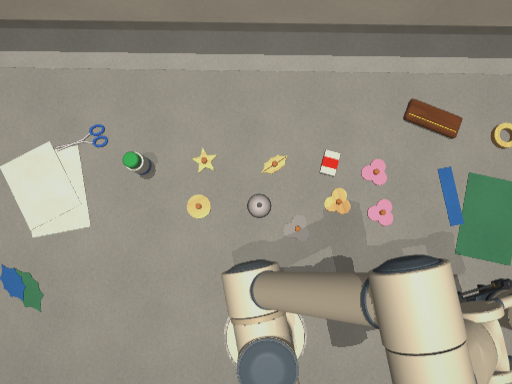

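Top view candidates:
- **Three-berry shapes:** natural wood at (339,202), grey at (298,228), pink at (375,172) and (381,212). I choose the wooden one at (339,202).
- **Leaf:** at (274,163) with a dark midline. The star at (204,160) is not meant.
- **Bell:** at (259,205).
- **Round template:** at (198,206).

Next I refine the positions from both cameras.

```bash
python3 - <<'E'
from h import *
S=dict(bell=((259.3,205),(254.2,178),66),leaf=((274.6,163.5),(228.5,218.5),26),berries=((338.9,201.8),(174.6,176.5),26),star=((204,160),(305.4,235),26),rnd=((198,206),(316,195.4),26))
im={n:cv2.imread(f"pics/{n}0.png").astype(float) for n in("top","scene")}
def ref(n,uv,dark):
    a=im[n];u,v=map(round,uv);R=5
    P=a[v-R:v+R+1,u-R:u+R+1]
    if dark: w=np.clip(110-P.mean(2),0,None)
    else: w=np.clip((P[:,:,2]-P[:,:,0])-(60 if 0 else 0),0,None)*(P[:,:,1]<130)
    g=np.mgrid[-R:R+1,-R:R+1]; w=w*((g**2).sum(0)<=R*R)
    return (u+(g[1]*w).sum()/w.sum(),v+(g[0]*w).sum()/w.sum())
for k,(t,s,z) in S.items():
    t2=ref("top",t,k=="bell");s2=ref("scene",s,k=="bell")
    zz=z-5 if k=="bell" else z-5
    print(k,np.round(t2,1),np.round(s2,1),w_z("top",t,z).round(),w_z("top",t2,z).round(),w_z("scene",s,z).round(),w_z("scene",s2,zz).round())
E
python3 - <<'E'
import cv2,numpy as np
a=cv2.imread("pics/top0.png")
cs=[cv2.resize(a[v-20:v+20,u-20:u+20],(380,380),interpolation=cv2.INTER_NEAREST) for u,v in((274,163),(339,202))]
cv2.imwrite("pics/close.png",np.hstack(cs))
E
```

```text
bell [258.9 204.9] [253.7 178.3] [455.  26.  66.] [455.  28.  66.] [462.  29.  66.] [459.  27.  61.]
leaf [274.3 163.8] [228.3 218.2] [606. -27.  26.] [605. -25.  26.] [614. -25.  26.] [609. -27.  21.]
berries [338.4 201.3] [174.3 176.6] [ 472. -255.   26.] [ 474. -253.   26.] [ 480. -251.   26.] [ 477. -254.   21.]
star [203.8 160. ] [305.  234.4] [615. 225.  26.] [615. 226.  26.] [624. 225.  26.] [619. 224.  21.]
rnd [198.1 205.9] [315.4 195.3] [451. 242.  26.] [451. 242.  26.] [460. 243.  26.] [455. 241.  21.]
```

View pics/close.png

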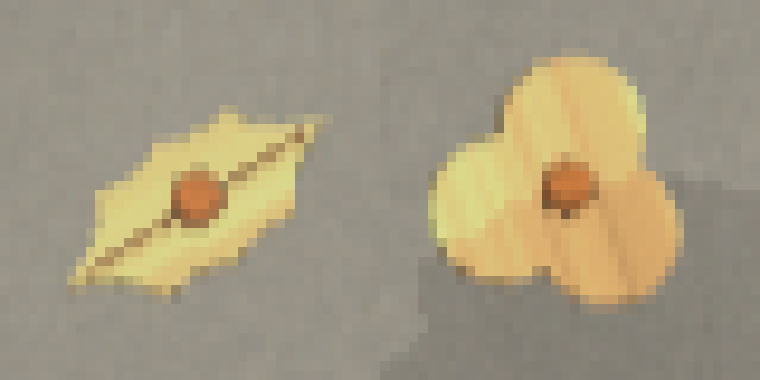

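play_rows([
  [1,0.0795,-0.092,0,0,0,0],
  [1,0.0795,-0.092,0,0,0,0],
  [1,0.0795,-0.092,0,0,0,0],
  [1,0.0795,-0.092,0,0,0,0],
  [1,0.0795,-0.092,0,0,0,0],
])

```text
clock: 1.52
tcp_pos: [281.8, -373.5, 239.0]
tool_rot: [[0.956, 0.293, 0.0], [0.293, -0.956, -0.0], [0.0, 0.0, -1.0]]
force: [0.5, 0.3, -0.1]
opening: 44.0
```

play_rows([
  [1,0.0795,-0.092,0,0,0,0],
  [1,0.0795,-0.092,0,0,0,0],
  [1,0.0795,-0.092,0,0,0,0],
  [1,0.0795,-0.092,0,0,0,0],
  [1,0.0795,-0.092,0,0,0,0],
])

```text
clock: 2.15
tcp_pos: [380.0, -151.0, 239.2]
tool_rot: [[0.956, 0.293, 0.001], [0.293, -0.956, -0.0], [0.001, 0.001, -1.0]]
force: [0.2, -0.4, -0.0]
opening: 0.0
```

play_rows([
  [1,0.0787,-0.0923,0,0,0,0],
  [1,0.0787,-0.0923,0,0,0,0],
  [1,0.0787,-0.0923,0,0,0,0],
  [1,0.07,-0.082,0,0,0,0],
  [1,0,0,0,0,0,0],
])

```text
clock: 2.78
tcp_pos: [455.2, 22.9, 239.0]
tool_rot: [[0.955, 0.297, 0.001], [0.297, -0.955, 0.0], [0.001, -0.0, -1.0]]
force: [0.4, -0.7, -0.1]
opening: 0.2
```

```bash
python3 - <<'E'
from h import *
o=manip.get_obs();p,d=manip.read_camera("wrist");np.save("w1.npy",d)
cv2.imwrite("pics/w1.png",p[:,:,::-1]);print(o["tcp_pos"],o["opening"])
for t,z in [("bell_top",66),("leaf_knob",26),("berries_knob",26)]:
    print(t,[(np.round(x["xy"],1).tolist(),round(x["p"],2),np.round(w_z("wrist",x["xy"],z,o),1).tolist()) for x in manip.place_of(t,"wrist")[:4]])
T,c,f=T_of("wrist",o);Ti=np.linalg.inv(T)
q=Ti@np.array([457,27,66,1]);print("expected",c["cx"]+f*q[0]/-q[2],c["cy"]-f*q[1]/-q[2])
E
```

```text
[455.19582503  22.94492914 238.98421697] 0.1946191250926144
bell_top [([255.1, 180.3], 0.52, [454.4, 24.6, 66.0])]
leaf_knob []
berries_knob [([469.0, 224.4], 0.92, [472.1, -256.9, 26.0])]
expected 253.6716980730274 177.44363518508942
```

View pics/w1.png

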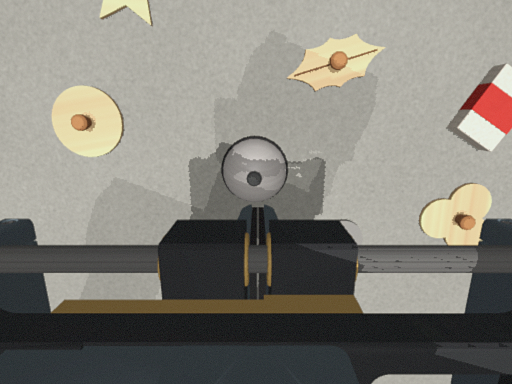

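Wrist picture shows the bell's plunger at (254,179), the leaf knob at (338,60), the wooden berries knob at (467,222) and the round template at (80,122), all where expected.

```bash
python3 - <<'E'
from h import *
o=manip.get_obs()
for uv,z in [((254,179),66),((338.5,60),24),((467,222),24),((80,122),24)]: print(w_z("wrist",uv,z,o).round(1))
R=np.array(o["tool_rot"])
print(R.T@(w_z("wrist",(254,179),66,o)-o["tcp_pos"]))
d=np.load("w1.npy");print(d[174:185:2,250:260:2])
E
```

```text
[454.1  23.2  66. ]
[604.3 -30.2  24. ]
[ 471.4 -257.7   24. ]
[450.9 237.9  24. ]
[  1.06489576  -2.96542666 172.91784877]
[[325.5093  324.1706  324.84372 325.43134 325.22137]
 [325.55936 324.93558 324.39886 324.4308  325.55408]
 [325.8723  326.2955  325.3919  326.83603 325.43176]
 [325.79327 325.6689  326.08    326.83972 326.02496]
 [326.14053 325.66135 326.06244 327.71085 326.27798]
 [328.61374 328.58188 327.6124  327.6472  329.102  ]]
```

```bash
python3 - <<'E'
from h import *
o=manip.get_obs();print(o["tcp_pos"],o["clock"],o["tool_rot"])
p,d=manip.read_camera("wrist");cv2.imwrite("pics/w2.png",p[:,:,::-1])
P=p[165:192,240:268].astype(int).sum(2);m=P<200;ys,xs=np.nonzero(m);uv=(240+xs.mean(),165+ys.mean());print(uv,m.sum(),w_z("wrist",uv,66,o),manip.get_obs()["tcp_pos"])
a=cv2.resize(p[150:230,210:300,::-1],None,fx=6,fy=6,interpolation=0);cv2.imwrite("pics/w2c.png",a)
E
```

```text
[453.97734787  20.06561304 238.91839525] 2.975 [[ 9.56179406e-01  2.92781279e-01 -2.58446447e-04]
 [ 2.92781245e-01 -9.56179437e-01 -1.63888623e-04]
 [-2.95104699e-04  8.10386536e-05 -9.99999953e-01]]
(np.float64(252.0), np.float64(174.3709677419355)) 62 [458.39131101  26.77479616  66.        ] [454.01105119  19.93865032 238.94714551]
```

View pics/w2c.png

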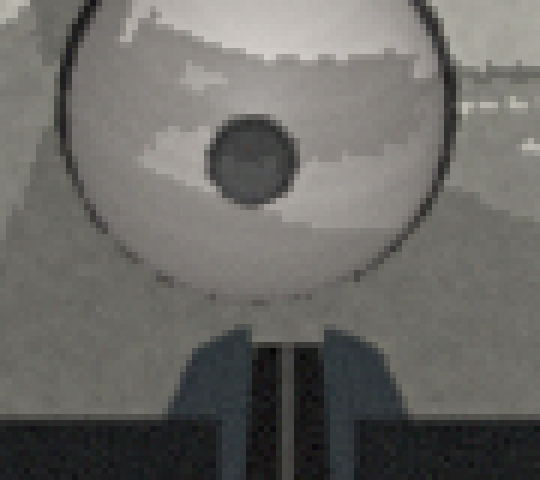

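play_rows([
  [1,0.0095,-0.014,0,0,0,0],
  [1,0,0,0.1,0,0,0],
  [1,0,0,0.1,0,0,0],
  [1,0,0,0.1,0,0,0],
  [1,0,0,0,0,0,0],
])

```text
clock: 3.65
tcp_pos: [454.9, 27.2, 117.3]
tool_rot: [[0.956, 0.293, -0.005], [0.293, -0.956, 0.0], [-0.004, -0.002, -1.0]]
force: [-0.3, -0.3, 1.1]
opening: 0.3
```

play_rows([
  [1,0,0,0,0,0,0],
])

```text
clock: 3.78
tcp_pos: [456.9, 27.2, 120.0]
tool_rot: [[0.956, 0.293, 0.001], [0.293, -0.956, -0.0], [0.001, 0.0, -1.0]]
force: [-0.7, 0.4, 0.2]
opening: 0.1
```

```bash
python3 - <<'E'
from h import *
o=manip.get_obs();print(o["tcp_pos"],o["force"])
p,d=manip.read_camera("wrist");a=p[100:300,150:370,::-1]
cv2.imwrite("pics/w3.png",cv2.resize(a,None,fx=3,fy=3,interpolation=0))
T,c,f=T_of("wrist",o);Ti=np.linalg.inv(T)
for P in ([456,26.5,66,1],list(np.array(o["tcp_pos"])-[0,0,25])+[1]):
    q=Ti@np.array(P);u,v=c["cx"]+f*q[0]/-q[2],c["cy"]-f*q[1]/-q[2];print(u,v,(u-150)*3,(v-100)*3)
p,d=manip.read_camera("scene");cv2.imwrite("pics/s3.png",cv2.resize(p[130:230,200:310,::-1],None,fx=6,fy=6,interpolation=0))
E
```

```text
[456.93858363  27.15954938 120.03650445] [-0.69319397  0.40378445  0.23960269]
256.74726055005993 217.24690573677157 320.2417816501798 351.7407172103147
256.070002441129 231.30578426334856 318.21000732338706 393.9173527900457
```

View pics/w3.png

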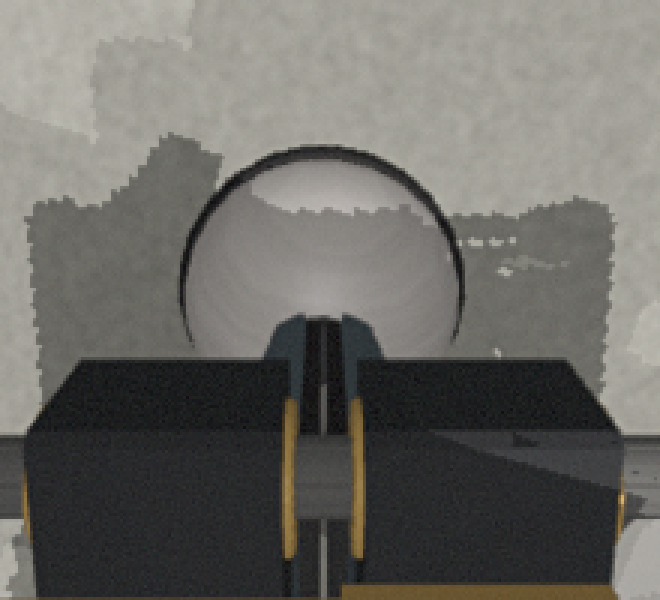

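View pics/s3.png

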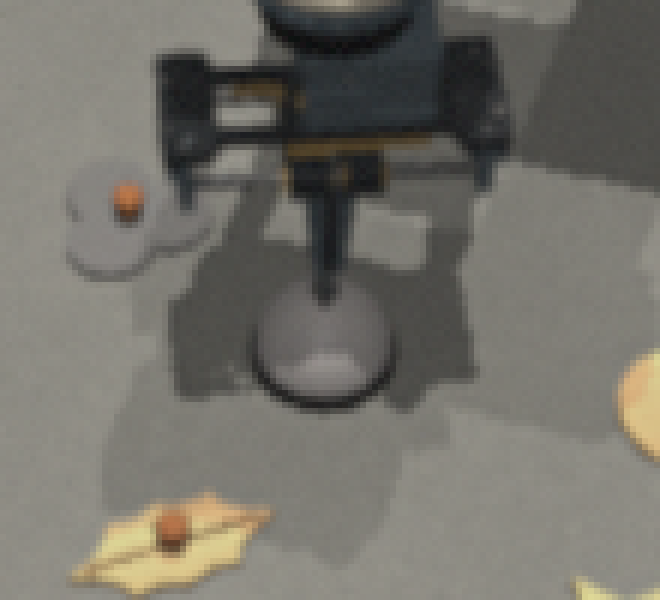

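The fingertips are centred on the dome in both views (gap at wrist-crop column 323, dome centre about 322). I now press with the force in view.

play_rows([
  [1,0,0,0.05,0,0,0],
  [1,0,0,0.02,0,0,0],
  [1,0,0,0,0,0,0],
  [1,0,0,0,0,0,0],
])

```text
clock: 4.38
tcp_pos: [456.6, 27.3, 91.5]
tool_rot: [[0.956, 0.293, 0.001], [0.293, -0.956, -0.0], [0.001, 0.0, -1.0]]
force: [-0.7, 0.2, 0.5]
opening: 0.4
```

play_rows([
  [1,0,0,0.005,0,0,0],
  [1,0,0,0.0025,0,0,0],
  [1,0,0,0,0,0,0],
])

```text
clock: 4.75
tcp_pos: [456.7, 27.2, 88.0]
tool_rot: [[0.956, 0.293, 0.001], [0.293, -0.956, -0.0], [0.001, 0.0, -1.0]]
force: [1.8, 0.3, 2.5]
opening: 0.3
```

play_rows([
  [1,0,0,0.0025,0,0,0],
  [1,0,0,0,0,0,0],
  [1,0,0,0,0,0,0],
])

```text
clock: 5.12
tcp_pos: [456.6, 27.2, 87.0]
tool_rot: [[0.956, 0.293, 0.001], [0.293, -0.956, -0.0], [0.001, 0.0, -1.0]]
force: [2.3, -0.2, 3.3]
opening: 0.3
```

play_rows([
  [1,0,0,0.0025,0,0,0],
  [1,0,0,0,0,0,0],
  [1,0,0,0,0,0,0],
])

```text
clock: 5.5
tcp_pos: [456.6, 27.3, 86.1]
tool_rot: [[0.956, 0.293, 0.001], [0.293, -0.956, -0.0], [0.001, 0.0, -1.0]]
force: [2.4, 0.4, 8.8]
opening: 0.2
```

Force rose to 8.8 N against the stop, so the plunger is fully down. I lift and go to above the leaf.

play_rows([
  [1,0,0,-0.05,0,0,0],
  [1,0,0,-0.1,0,0,0],
  [1,0,0,-0.1,0,0,0],
  [1,0,0,-0.03,0,0,0],
])

```text
clock: 6.0
tcp_pos: [456.5, 27.2, 199.6]
tool_rot: [[0.956, 0.293, 0.002], [0.293, -0.956, -0.0], [0.002, 0.001, -1.0]]
force: [-0.0, 0.4, -1.0]
opening: 0.5
```

play_rows([
  [1,0.08,0.059,0,0,0,0],
  [1,0.08,0.059,0,0,0,0],
  [1,0.08,0.059,0,0,0,0],
  [1,0.08,0.059,0,0,0,0],
  [1,0,0,0,0,0,0],
])

```text
clock: 6.62
tcp_pos: [607.7, -26.3, 196.2]
tool_rot: [[0.956, 0.293, -0.001], [0.293, -0.956, 0.0], [-0.001, -0.0, -1.0]]
force: [-1.0, 0.0, 0.9]
opening: 0.5
```

play_rows([
  [1,0,0,0,0,0,0],
  [1,0,0,0,0,0,0],
])

```text
clock: 6.88
tcp_pos: [605.3, -25.1, 197.5]
tool_rot: [[0.956, 0.294, -0.001], [0.294, -0.956, 0.0], [-0.001, -0.001, -1.0]]
force: [0.3, 0.2, -0.5]
opening: 0.1
```

```bash
python3 - <<'E'
from h import *
o=manip.get_obs();print(o["tcp_pos"],o["force"])
p,d=manip.read_camera("wrist");cv2.imwrite("pics/w4.png",p[:,:,::-1])
print([(x["xy"],x["p"],w_z("wrist",x["xy"],26,o)) for x in manip.place_of("leaf_knob","wrist")])
hsv=cv2.cvtColor(p,cv2.COLOR_RGB2HSV)
m=cv2.inRange(hsv,(3,110,90),(17,255,255));n,l,s,ce=cv2.connectedComponentsWithStats(m)
for i in range(1,n):
    if s[i,4]>60: print(s[i,4],ce[i].round(1),w_z("wrist",ce[i],24,o).round(1))
T,c,f=T_of("wrist",o);q=np.linalg.inv(T)@np.array([607,-26,26,1]);print("exp",c["cx"]+f*q[0]/-q[2],c["cy"]-f*q[1]/-q[2])
E
```

```text
[605.32548177 -25.05281657 197.543882  ] [ 0.25096485  0.16952389 -0.53502366]
[([262.1, 178.0], 0.81, array([609.18938326, -29.9172135 ,  26.        ]))]
370 [ 30.5 100.7] [616.3 222.3  24. ]
346 [258.8 178. ] [607.7 -26.6  24. ]
exp 258.07905563106095 178.84337105525947
```

View pics/w4.png

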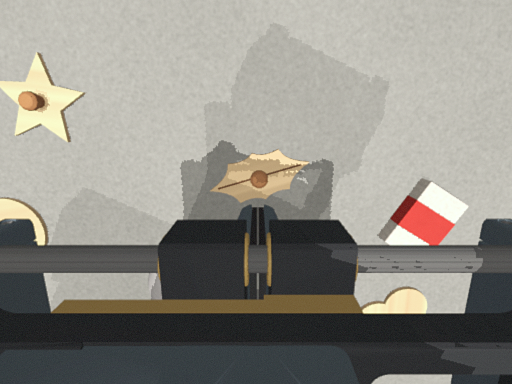

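The knob is at (259,178) under the fingertips, matching the expected position. I lower to about 25 mm above it and hold for over two seconds.

play_rows([
  [1,0.004,0.005,0.1,0,0,0],
  [1,0,0,0.1,0,0,0],
  [1,0,0,0.07,0,0,0],
  [1,0,0,0.034,0,0,0],
  [1,0,0,0,0,0,0],
])

```text
clock: 7.6
tcp_pos: [608.2, -26.7, 76.2]
tool_rot: [[0.956, 0.293, -0.001], [0.293, -0.956, 0.0], [-0.001, -0.0, -1.0]]
force: [-0.5, -0.1, -0.0]
opening: 0.1
```

play_rows([
  [1,0,0,0,0,0,0],
  [1,0,0,0,0,0,0],
  [1,0,0,0,0,0,0],
  [1,0,0,0,0,0,0],
  [1,0,0,0,0,0,0],
])

```text
clock: 8.22
tcp_pos: [608.5, -26.9, 76.4]
tool_rot: [[0.956, 0.293, 0.0], [0.293, -0.956, -0.0], [0.0, 0.0, -1.0]]
force: [0.1, 0.5, 0.3]
opening: 0.7
```

```bash
python3 - <<'E'
from h import *
o=manip.get_obs();print(o["clock"],o["tcp_pos"],o["force"])
p,d=manip.read_camera("scene");cv2.imwrite("pics/s5.png",cv2.resize(p[150:250,170:290,::-1],None,fx=6,fy=6,interpolation=0))
p,d=manip.read_camera("wrist");cv2.imwrite("pics/w5.png",p[:,:,::-1])
E
```

```text
8.225 [608.53661845 -26.90396523  76.4045899 ] [0.11739097 0.52130512 0.30552472]
```

View pics/s5.png

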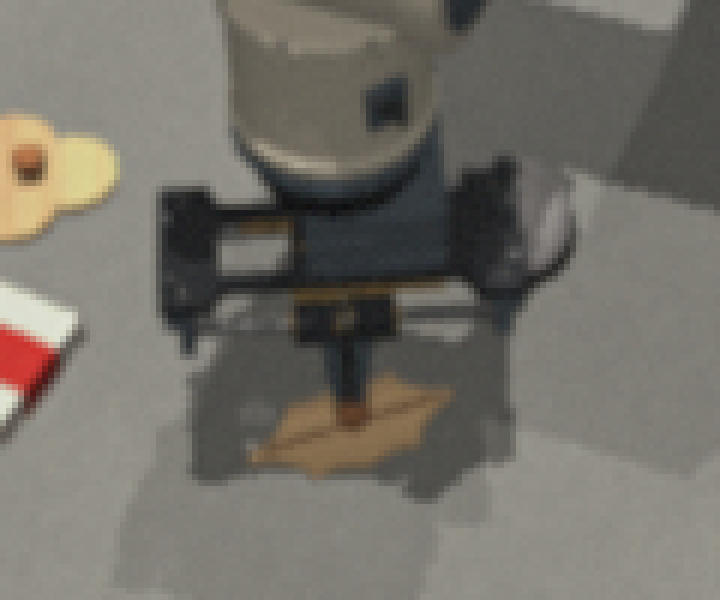

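View pics/w5.png

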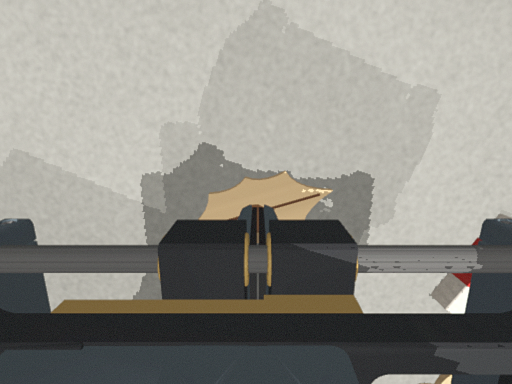

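The tip hovers centred over the leaf knob with nothing touched. I hold on.

play_rows([
  [1,0,0,0,0,0,0],
  [1,0,0,0,0,0,0],
  [1,0,0,0,0,0,0],
  [1,0,0,0,0,0,0],
  [1,0,0,0,0,0,0],
])

```text
clock: 8.95
tcp_pos: [608.5, -26.9, 76.3]
tool_rot: [[0.956, 0.293, -0.0], [0.293, -0.956, -0.0], [-0.0, -0.0, -1.0]]
force: [-0.0, 0.1, -0.9]
opening: 0.4
```

play_rows([
  [1,0,0,0,0,0,0],
  [1,0,0,0,0,0,0],
  [1,0,0,0,0,0,0],
  [1,0,0,0,0,0,0],
  [1,0,0,0,0,0,0],
])

```text
clock: 9.57
tcp_pos: [608.5, -26.9, 76.3]
tool_rot: [[0.956, 0.293, -0.0], [0.293, -0.956, 0.0], [-0.0, -0.0, -1.0]]
force: [-0.4, 0.1, 0.1]
opening: 0.1
```

play_rows([
  [1,0,0,0,0,0,0],
  [1,0,0,0,0,0,0],
  [1,0,0,0,0,0,0],
  [1,0,0,0,0,0,0],
  [1,0,0,0,0,0,0],
])

```text
clock: 10.2
tcp_pos: [608.5, -26.9, 76.3]
tool_rot: [[0.956, 0.293, -0.0], [0.293, -0.956, 0.0], [-0.0, -0.0, -1.0]]
force: [0.2, -0.2, 0.0]
opening: 0.7
```

play_rows([
  [1,0,0,-0.08,0,0,0],
  [1,0,0,-0.1,0,0,0],
  [1,0,0,-0.1,0,0,0],
  [1,0,0,-0.02,0,0,0],
])

```text
clock: 10.7
tcp_pos: [609.7, -27.0, 199.0]
tool_rot: [[0.956, 0.293, 0.004], [0.293, -0.956, -0.001], [0.004, 0.002, -1.0]]
force: [0.4, -0.9, -0.4]
opening: 0.5
```

play_rows([
  [1,-0.0807,0.0742,0,0,0,0],
  [1,-0.0807,0.0742,0,0,0,0],
  [1,-0.0807,0.0742,0,0,0,0],
  [1,-0.0807,0.0742,0,0,0,0],
  [1,-0.0807,0.0742,0,0,0,0],
])

```text
clock: 11.32
tcp_pos: [496.6, -217.0, 195.6]
tool_rot: [[0.956, 0.293, -0.001], [0.293, -0.956, 0.001], [-0.001, -0.001, -1.0]]
force: [0.2, 0.1, -0.1]
opening: 0.5
```

play_rows([
  [1,-0.0807,0.0742,0,0,0,0],
  [1,0,0,0,0,0,0],
  [1,0,0,0,0,0,0],
  [1,0,0,0,0,0,0],
])

```text
clock: 11.82
tcp_pos: [475.9, -253.1, 196.1]
tool_rot: [[0.956, 0.294, -0.0], [0.294, -0.956, 0.0], [-0.0, -0.0, -1.0]]
force: [0.0, 0.2, 0.5]
opening: 0.3
```

```bash
python3 - <<'E'
from h import *
o=manip.get_obs();print(o["tcp_pos"],o["force"])
p,d=manip.read_camera("wrist");cv2.imwrite("pics/w6.png",p[:,:,::-1])
print([(x["xy"],x["p"],w_z("wrist",x["xy"],26,o)) for x in manip.place_of("berries_knob","wrist")])
hsv=cv2.cvtColor(p,cv2.COLOR_RGB2HSV)
m=cv2.inRange(hsv,(3,110,90),(17,255,255));n,l,s,ce=cv2.connectedComponentsWithStats(m)
for i in range(1,n):
    if s[i,4]>60: print(s[i,4],ce[i].round(1),w_z("wrist",ce[i],24,o).round(1))
E
```

```text
[ 475.91531246 -253.11288652  196.05518182] [0.00400372 0.16949244 0.48074249]
[([258.6, 182.5], 0.92, array([ 474.35198045, -255.68799261,   26.        ])), ([418.4, 122.2], 0.82, array([ 584.37432282, -395.01048167,   26.        ])), ([379.8, 251.7], 0.65, array([ 437.19380672, -414.17721524,   26.        ])), ([110.4, 228.4], 0.56, array([ 373.69553118, -110.65832985,   26.        ]))]
297 [411.3 123. ] [ 581.7 -389.3   24. ]
248 [258.2 182.5] [ 473.8 -255.4   24. ]
258 [113.  224.8] [ 377.8 -111.9   24. ]
```

View pics/w6.png

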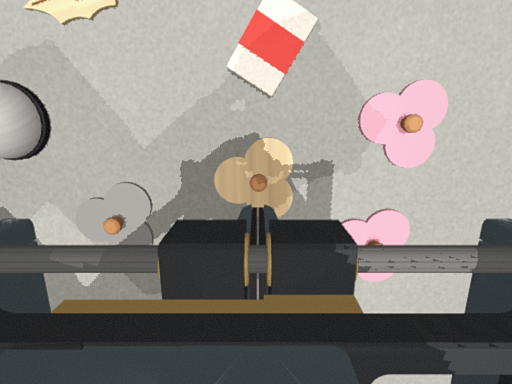

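The wooden cluster's knob is at (258,182), between the pink and grey look-alikes. I lower over it.

play_rows([
  [1,-0.0045,0.003,0.1,0,0,0],
  [1,0,0,0.1,0,0,0],
  [1,0,0,0.07,0,0,0],
  [1,0,0,0.03,0,0,0],
  [1,0,0,0,0,0,0],
])

```text
clock: 12.55
tcp_pos: [474.3, -255.3, 76.2]
tool_rot: [[0.956, 0.294, -0.001], [0.294, -0.956, 0.0], [-0.0, -0.001, -1.0]]
force: [0.2, 0.3, 0.6]
opening: 0.3
```

play_rows([
  [1,0,0,0,0,0,0],
  [1,0,0,0,0,0,0],
  [1,0,0,0,0,0,0],
  [1,0,0,0,0,0,0],
  [1,0,0,0,0,0,0],
])

```text
clock: 13.18
tcp_pos: [474.3, -255.7, 76.4]
tool_rot: [[0.956, 0.293, 0.0], [0.293, -0.956, -0.0], [0.0, 0.0, -1.0]]
force: [-1.3, 0.0, -0.1]
opening: 0.6
```

play_rows([
  [1,0,0,0,0,0,0],
  [1,0,0,0,0,0,0],
  [1,0,0,0,0,0,0],
  [1,0,0,0,0,0,0],
  [1,0,0,0,0,0,0],
])

```text
clock: 13.8
tcp_pos: [474.3, -255.6, 76.3]
tool_rot: [[0.956, 0.293, -0.0], [0.293, -0.956, -0.0], [-0.0, 0.0, -1.0]]
force: [0.2, -0.4, 0.5]
opening: 0.4
```

play_rows([
  [1,0,0,0,0,0,0],
  [1,0,0,0,0,0,0],
  [1,0,0,0,0,0,0],
  [1,0,0,0,0,0,0],
  [1,0,0,0,0,0,0],
])

```text
clock: 14.42
tcp_pos: [474.2, -255.6, 76.3]
tool_rot: [[0.956, 0.293, -0.0], [0.293, -0.956, 0.0], [-0.0, -0.0, -1.0]]
force: [0.1, -0.5, -0.1]
opening: 0.5
```

play_rows([
  [1,0,0,0,0,0,0],
  [1,0,0,0,0,0,0],
  [1,0,0,0,0,0,0],
  [1,0,0,0,0,0,0],
  [1,0,0,0,0,0,0],
])

```text
clock: 15.05
tcp_pos: [474.3, -255.6, 76.3]
tool_rot: [[0.956, 0.293, 0.0], [0.293, -0.956, -0.0], [0.0, 0.0, -1.0]]
force: [-0.1, 0.6, -0.8]
opening: 0.6
```

```bash
python3 - <<'E'
from h import *
o=manip.get_obs();print(o["clock"],o["tcp_pos"],o["force"])
p,d=manip.read_camera("scene");a=cv2.resize(p[120:260,100:340,::-1],None,fx=3.2,fy=3.2,interpolation=2)
cv2.imwrite("pics/s7.png",a)
E
```

```text
15.05 [ 474.25813794 -255.60064739   76.33305201] [-0.06961421  0.55115094 -0.80139519]
```

View pics/s7.png

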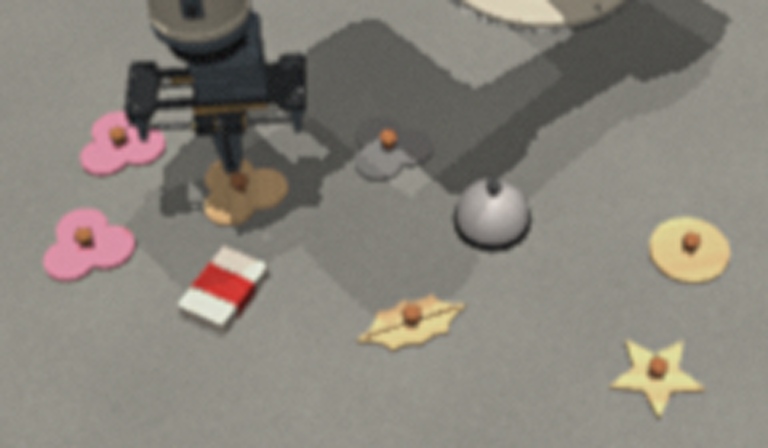

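The fingertips hover just above the wooden cluster's knob (crop about (237,180)). The leaf, star, disc and box are where they were. I hand in.

```bash
python3 -c "
from plant import manip
print(manip.sign_off())"
```

```text
the job is handed in; nothing more can be done
None
```

The job is handed in at about 15 s on the clock; the report gives no verdict.

- **Bell:** I pressed the plunger with the closed fingertips until the force jumped to 8.8 N, above the 4.5 N that holds it fully down, then released it. I did not read the plunger joint itself.
- **Holly leaf:** I held the fingertips about 25 mm above its knob for about 2.6 s.
- **Three-berry cluster:** I pointed at the natural-wood one, not the grey or pink look-alikes, for about 2.5 s. The arm was still there at hand-in.

**Last checks:** the tip was at about (474, -256, 51) mm and the last knob estimate was about (474, -255, 26) mm. The contact force was within sensor noise, and in the last scene picture the leaf, star, disc and crayon box had not moved. The flask was outside that picture, and the arm never went near it. The path did not cross the star or the round template.

**Disagreements:** the cameras differed by a few millimetres. The first wrist reading of the bell was taken while the arm was still settling, so I measured it again before pressing.

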